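# Pop and open the vial reader's lid

### The job

Open the white vial reader: press down the red release tab at its front so that the latch lets go and the lid springs part-way up, then push the lid right over backwards until it rests fully open against its stop, and let go of it. Pick nothing up, and leave the red-capped jar and the two loose vials standing where they are.

Things in the scene. Friction and masses are not known exactly. Their poses are not given: they have to be found in the camera images.
- reader: White vial reader fixed to the bench, an open-topped housing 140 (x) x 130 (y) x 80 (z) mm under a grey lid. Origin: centre of its underside on the bench. Its x axis points from its front (the side with the red tab) to its back (the lid's hinge), y to its left, z up. Two capped vials sit in it under the lid, their caps 8 mm below the rim.
- lid_hinge (a point): Middle of the lid's hinge axis at the back rim, at (65, 0, 84) mm in the reader's frame. The axis runs along the reader's y.
- lid_edge (a point): Middle of the lid's front edge, half-way through its thickness; moves with the lid, 130 mm from the hinge. The lid is a flat plate 130 mm long, 128 mm wide (across y) and 8 mm thick, with a 3 mm dark panel on top; a steel tongue 30 mm wide sticks out 10 mm beyond this edge at its middle and is caught by the tab's hook when shut. Closed, this point is at (-65, 0, 84) mm in the reader's frame.
- lid (a joint): Angle of the lid, rad: 0 shut and latched, 1.57 upright, 1.9 fully open against its stop. Once unlatched, a spring plunger lifts it by itself to about 0.74 within about a second and holds it there; above that the plunger does not reach, and the lid (about 0.12 kg, damped) falls back to 0.74 unless it is pushed beyond upright (past about 1.65), after which it sinks slowly to the stop by its own weight and stays. A few newtons at the edge push it.
- tab_pad (a point): Where to press: middle of the top face of the red tab's flat pad, at (-112, 0, 52) mm in the reader's frame (moves with the tab). The pad is 40 mm wide (y) and reaches from 78 to 130 mm in front of the reader's centre; behind it, 80 mm in front of the centre, the tab's upright hook rises to 91 mm above the bench.
- tab (a joint): Angle of the release tab, rad: 0 at rest, 0.25 fully pressed (the pad's middle is then 9 mm lower). It turns about an axis along y at (-75, 0, 50) mm in the reader's frame, is pushed down at the pad, and springs back when let go. The latch lets go at about 0.11; full press takes about 4 to 5 N at the pad's middle.
- bottle: Loose glass jar with a red screw cap, diameter 68 mm, height 140 mm, about 0.35 kg, standing upright beside the reader. Origin: centre of its underside. To be left alone.
- vial_a: Loose capped glass vial, diameter 28 mm, height 60 mm, 35 g, standing upright beside the reader. Origin: centre of its underside. To be left alone.
- vial_b: Loose capped glass vial like the other, diameter 28 mm, height 60 mm, 35 g, standing upright. Origin: centre of its underside. To be left alone.
There are look-alikes about, which are no part of the job. There is more than one size of the reader; the job needs the smallest.

How it is judged:
By the outcome, as a careful person would: the job done as asked, in the order asked, and still so for the second after the job is handed in, with the robot touching nothing.
It also fails if it takes over 43 s, if anything falls off the work surface, if the arm or the gripper's body presses on something with over 40 N, if the wrist force passes 120 N, or if a joint passes its speed limit or range.

### The arm

A 6-joint arm with a two-finger parallel gripper is mounted at the origin on the work surface. World frame = base frame: x ahead of the robot, y to its left, z up, the work surface at z = 0. Lengths are in m, angles in rad, forces in N, time in s.
With the tool pointing down it reaches from about 0.275 to 0.725 m from the base axis. Payload 5.6 kg.
Tool frame: the origin (TCP) lies midway between the tips of the shut fingers; the grasp point (between the pads) lies 19 mm behind it; z points along the fingers, y is the line along which they close (so a half turn about z gives the same grasp; the last joint's range is limited). The gripper opens to 85 mm and grips with 20 to 120 N. Pads are 22 mm wide; open, the fingers measure 114 mm over their backs; the gripper's body (76 mm by 85 mm) begins 54 mm behind the grasp point. The pads swing forward as they close: fully open they stand 13 mm farther back than shut.
Start: joints at [1.58, 0.255, 0.108, 0, -1.424, -0.285], TCP at [0.15, 0.529, 0.231] pointing down, gripper open.
Joint ranges: [-2.95, 2.95], [-1.21, 1.97], [-1.09, 1.5], [-2.87, 1.71], [-2.94, -0.07], [-3.05, 3.05]. Speed limits (rad/s): [2.57, 2.57, 3.14, 3.14, 3.14, 3.14].

### API

Orientations are given as a 3x3 rotation matrix whose columns are the frame's x, y, z axes.
In Python, from plant import env, eyes, models gives the robot as it stands. The module is installed in compiled form; this text tells all that it offers.
- The arm moves only by the shell command python3 -m creep 'ROWS' [FORCE]. ROWS is JSON, one flat list of numbers, 5 for each row, row after row: the closure, from -1 (fully open) to 1 (shut), then the shift along the world's x, y, z in mm, then the turn about the world's z in degrees. A call has 1 to 12 rows; each row shifts and turns the commanded pose from where the row before left it; what a row does not reach is not made up. A row lasts 1/10 s, in which the tool goes at most 50 mm and 8.59 degrees, less where a joint would pass 70% of its speed; a pose out of reach is approached as far as the arm can. A call is refused whole if a number of a shift passes 50 or a number of a turn 8.59, either way. A call with a gripper value outside its range is refused whole. The fingers move at their own pace and stop on an object; FORCE is the grip in N (left out, the last holds). Time passes only in rows, so rows that do not move let the fingers close. It gives the time, the measured TCP pose, the force, the opening and the grip force at its end, in the units of the state.
- env.read_state(): the state, without advancing time (a new reading comes with each control period).
- eyes.snapshot(name): name is "side" or "top"; returns a dict with "frame" (420x560x3 uint8, blue, green, red), "K" (3x3 intrinsics, pixels), "pose" (4x4, takes a point from camera to world coordinates). Camera axes: x right, y down, z forward; pixel columns grow to the right and rows downward; lengths in m; the calibration is good to about 2 mm. A picture is of the moment at which its call begins. There is no depth.
- env.close_job(): hands the job in; it is judged then, once.
Trained networks look in a picture, given as the dict that the camera call returned (one of the last four; its "shot" number tells which), for a name from the list of things; names that differ only in an ending like _2 or _b are one class to them, and where a whole thing is asked for, a point or a joint stands for the part that bears it (a point fixed in the world has none). Each returns a list of dicts, best first, with "conf" (0 to 1); they miss things now and then, are a little off and sometimes report something else, mostly with a low value. They report only what shows in the picture. A call takes as long as a camera call. They do not tell look-alikes from the thing itself.
- models.search_frame(picture, query): "centre" ([column, row] in pixels, amid what is visible of it).
- models.regions_of(picture, query): "region" (420x560 bool, what is visible of it) and "centre" ([column, row] in pixels, amid what is visible of it).
The state is a dict: "time_s": time; "q": joint angles; "qvel": joint speeds; "joint_torque": joint torques, N m; "tool_pos": TCP position; "ee_rot": TCP orientation; "wrist_force": force on the tool from outside, world axes, zero at the start; "wrist_torque": the same for the moment, N m; "opening": opening from 0.0 (shut) to 1.0 (fully open); "gripper_force": force on a finger pad.
Only numpy, scipy, OpenCV 4.12 (cv2) and the standard library are available. Lean on these libraries where they do the work, as an engineer would, in place of code of your own. Each camera call takes 0.05 s, during which the arm holds its last target. There are 200 camera calls.

## Working session

There is one attempt and no reset: what is moved stays moved. The work goes in short steps, Python scripts to look and compute and a shell command to move; the robot and the scene stay as the last step left them, time stands still between calls to the robot, and variables do not carry over. Pictures are saved under pics/ and viewed, at most 10 in all, crops included, and the job is handed in when it is done.

```bash
mkdir -p pics
cat > h.py <<'E'
import numpy as np, cv2
from plant import env, eyes, models
def ray(p,uv):
    d=np.linalg.inv(p["K"])@np.array([uv[0],uv[1],1.0]); P=np.array(p["pose"]); return P[:3,3],P[:3,:3]@d
def atz(p,uv,z):
    o,d=ray(p,uv); return o+d*(z-o[2])/d[2]
def proj(p,X):
    P=np.linalg.inv(p["pose"]); c=P[:3,:3]@np.array(X)+P[:3,3]; u=p["K"]@c; return u[:2]/u[2]
E
python3 - <<'E'
from h import *
s=env.read_state(); print(s["time_s"],s["tool_pos"],s["ee_rot"],s["opening"])
ps=[eyes.snapshot(n) for n in("top","side")]
for p,n in zip(ps,("top","side")):
    cv2.imwrite(f"pics/{n}0.png",p["frame"]); print(n,np.round(p["pose"],3).tolist(),p["K"][0])
    for q,z in(("reader",.08),("lid_edge",.084),("lid_hinge",.084),("tab_pad",.052),("bottle",.07),("vial_a",.06)):
        print(q,[(round(r["conf"],2),np.round(r["centre"]).tolist(),np.round(atz(p,r["centre"],z)[:2],3).tolist()) for r in models.search_frame(p,q)])
E
```

```text
0.0 [0.14954629 0.52876808 0.23039308] [[ 9.62199726e-01 -2.72344384e-01 -4.72685241e-04]
 [-2.72344791e-01 -9.62197989e-01 -1.82865889e-03]
 [ 4.32081922e-05  1.88826845e-03 -9.99998216e-01]] 1.0034270138122354
top [[-0.03, -0.992, 0.122, 0.468], [-1.0, 0.029, -0.01, 0.054], [0.007, -0.122, -0.993, 1.019], [0.0, 0.0, 0.0, 1.0]] [398.65459617   0.         279.08864214]
reader [(0.86, [163.0, 328.0], [0.322, 0.317]), (0.58, [334.0, 115.0], [0.818, -0.097])]
lid_edge [(0.87, [254.0, 224.0], [0.554, 0.104]), (0.76, [332.0, 108.0], [0.834, -0.093])]
lid_hinge [(0.98, [164.0, 329.0], [0.322, 0.313]), (0.92, [337.0, 118.0], [0.808, -0.103]), (0.75, [258.0, 232.0], [0.537, 0.095])]
tab_pad [(0.86, [182.0, 373.0], [0.215, 0.281]), (0.67, [346.0, 164.0], [0.701, -0.127]), (0.61, [266.0, 266.0], [0.457, 0.079])]
bottle [(0.88, [317.0, 220.0], [0.56, -0.046])]
vial_a [(0.57, [322.0, 271.0], [0.441, -0.055]), (0.27, [258.0, 224.0], [0.557, 0.096])]
side [[-0.74, -0.531, 0.413, 0.237], [-0.673, 0.578, -0.461, 0.455], [0.006, -0.62, -0.785, 0.745], [0.0, 0.0, 0.0, 1.0]] [401.1514951    0.         276.19307586]
reader [(0.96, [283.0, 381.0], [0.352, 0.307]), (0.8, [253.0, 136.0], [0.797, -0.081]), (0.79, [281.0, 245.0], [0.527, 0.115]), (0.7, [318.0, 262.0], [0.448, 0.097]), (0.6, [322.0, 191.0], [0.557, -0.051])]
lid_edge [(0.91, [280.0, 230.0], [0.551, 0.092]), (0.9, [247.0, 122.0], [0.843, -0.106])]
lid_hinge [(0.89, [250.0, 137.0], [0.797, -0.069]), (0.87, [281.0, 386.0], [0.348, 0.317]), (0.7, [280.0, 246.0], [0.526, 0.12]), (0.44, [279.0, 236.0], [0.543, 0.104])]
tab_pad [(0.97, [319.0, 261.0], [0.457, 0.079]), (0.55, [293.0, 144.0], [0.722, -0.148])]
bottle [(0.94, [322.0, 194.0], [0.555, -0.054])]
vial_a [(0.7, [359.0, 227.0], [0.445, -0.041])]
```

View pics/top0.png

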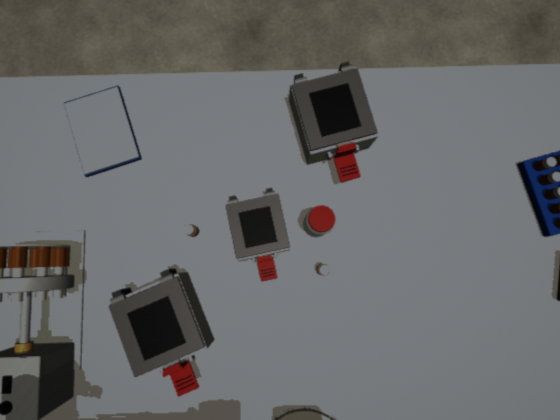

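View pics/side0.png

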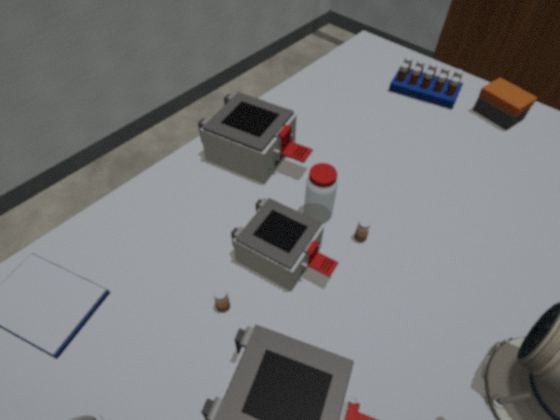

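Candidates for the reader, by pixel in the top view: (160,325) large, (333,112) large, and (258,228) smallest, between the jar (320,220) and vials (193,231) and (323,269). I choose (258,228), which also has the jar and vial beside it. Next I measure its pose and check it in one close crop.

```bash
cat > fit.py <<'E'
from h import *
from scipy.optimize import least_squares
ps=[eyes.snapshot(n) for n in("top","side")]
obs=[]
near=[(258,228),(282,238)]; nt=[(266,267),(322,262)]
for p,a,b in zip(ps,near,nt):
    for q,c,z in(("lid_edge",a,.088),("tab_pad",b,.05)):
        rs=[r for r in models.regions_of(p,q) if np.hypot(*(np.array(r["centre"])-c))<25]
        for r in rs[:1]:
            m=r["region"].astype(np.uint8); ct=max(cv2.findContours(m,0,2)[0],key=cv2.contourArea)
            W=np.array([atz(p,x[0],z)[:2] for x in ct],np.float32)
            R=cv2.minAreaRect(W); print(q,r["conf"],m.sum(),np.round(R[0],4),np.round(R[1],4),round(R[2],1))
# red pads by colour, dark panel
for p,c in zip(ps,nt):
    h=p["frame"].astype(int); m=((h[...,2]>90)&(h[...,1]<60)).astype(np.uint8)
    n,l,st,ce=cv2.connectedComponentsWithStats(m); 
    k=min(range(1,n),key=lambda i:np.hypot(*(ce[i]-c))); print("red",st[k],ce[k],atz(p,ce[k],.055))
E
python3 fit.py
python3 - <<'E'
from h import *
p=eyes.snapshot("top");f=p["frame"][175:295,175:355]
cv2.imwrite("pics/c1.png",cv2.resize(f,None,fx=4,fy=4,interpolation=cv2.INTER_CUBIC))
E
```

```text
lid_edge 0.74 2962 [0.5486 0.0952] [0.135  0.1273] 10.6
tab_pad 0.64 389 [0.4529 0.0771] [0.0598 0.0402] 10.1
tab_pad 0.86 621 [0.4601 0.0676] [0.0695 0.0644] 11.7
red [257 255  20  26 337] [266.13353116 267.02373887] [0.45333929 0.0789256  0.055     ]
red [308 251  29  25 360] [322.21388889 263.80555556] [0.44742219 0.08131903 0.055     ]
```

View pics/c1.png

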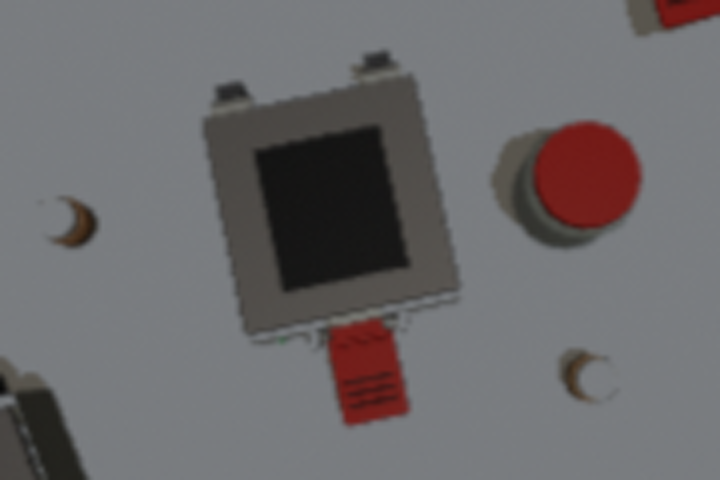

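The crop shows the chosen reader: lid about 135x127 mm, matching the smallest; red tab at crop (368,372), with nothing standing in front of it. The jar (587,175) and the vials (70,220) and (590,378) are clear of it. Pose: centre about (0.549, 0.095), yaw 10.6°. I'm setting out now to hover above the pad with the fingers shut.

```bash
python3 -m creep '[1,23.5,-38,1,2.2, 1,23.5,-38,1,2.2, 1,23.5,-38,1,2.2, 1,23.5,-38,1,2.2, 1,23.5,-38,1,2.2, 1,23.5,-38,1,2.2, 1,23.5,-38,0,2.2, 1,23.5,-38,0,2.2, 1,23.5,-38,0,2.2, 1,23.5,-38,0,2.2, 1,23.5,-38,0,2.2, 1,23.5,-38,0,2.2]' 40
python3 -m creep '[1,0,0,-40,0, 1,0,0,-40,0, 1,0,0,-20,0, 1,0,0,0,0]'
python3 - <<'E'
from h import *
s=env.read_state(); print(s["time_s"],s["tool_pos"],s["ee_rot"][0],s["wrist_force"])
for n in("top","side"):
    p=eyes.snapshot(n); print(n,proj(p,s["tool_pos"]),proj(p,[.432,.073,.052]))
f=p["frame"][180:320,220:400]
cv2.imwrite("pics/c2.png",cv2.resize(f,None,fx=4,fy=4,interpolation=cv2.INTER_CUBIC))
E
```

```text
time_s: 2.25
tool_pos: [0.4324, 0.0715, 0.2376]
ee_rot: [[0.983, 0.186, 0.001], [0.186, -0.983, 0.0], [0.001, -0.0, -1.0]]
wrist_force: [0.8, 1.0, 0.2]
opening: 0.003
gripper_force: 0.0
time_s: 2.65
tool_pos: [0.4297, 0.0722, 0.1346]
ee_rot: [[0.983, 0.183, -0.006], [0.183, -0.983, -0.002], [-0.006, 0.001, -1.0]]
wrist_force: [0.5, -0.5, 0.1]
opening: 0.001
gripper_force: 0.0
2.65 [0.42973668 0.07215166 0.1346414 ] [ 0.98308496  0.1830599  -0.00574745] [ 0.52115328 -0.53085953  0.05279143]
top [268.56962046 278.37810788] [268.86734527 275.91797746]
side [337.08508145 243.58822969] [330.73349157 266.44267677]
```

View pics/c2.png

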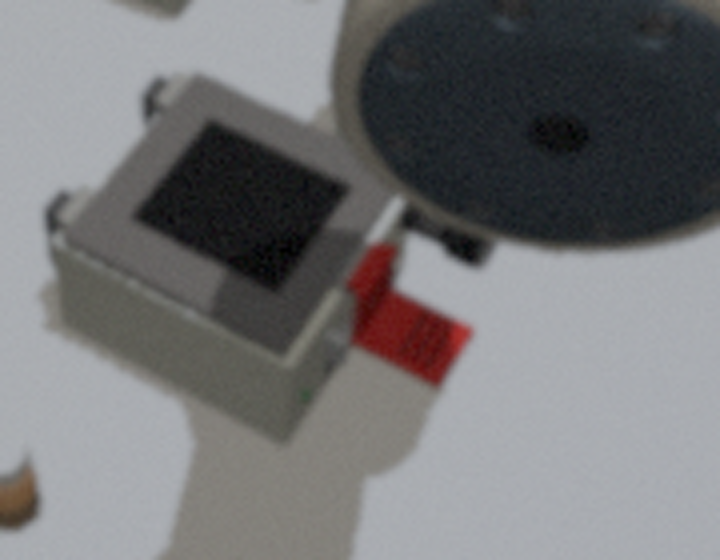

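The view shows the pad at crop (410,335). My press point projects to crop (443,346), on the outer part of the pad and centred sideways. Going down.

```bash
python3 -m creep '[1,1,0,-30,0, 1,0,0,-30,0, 1,0,0,-14,0, 1,0,0,-4,0, 1,0,0,-4,0, 1,0,0,-4,0, 1,0,0,-3,0, 1,0,0,-2,0, 1,0,0,0,0, 1,0,0,0,0]'
python3 - <<'E'
from h import *
p=eyes.snapshot("side")
f=p["frame"][140:320,200:420]
cv2.imwrite("pics/c3.png",cv2.resize(f,None,fx=3,fy=3,interpolation=cv2.INTER_CUBIC))
E
```

```text
time_s: 3.75
tool_pos: [0.4336, 0.0736, 0.0469]
ee_rot: [[0.983, 0.184, 0.002], [0.184, -0.983, 0.001], [0.002, -0.0, -1.0]]
wrist_force: [1.9, 1.2, 2.8]
opening: -0.004
gripper_force: 1.4
```

View pics/c3.png

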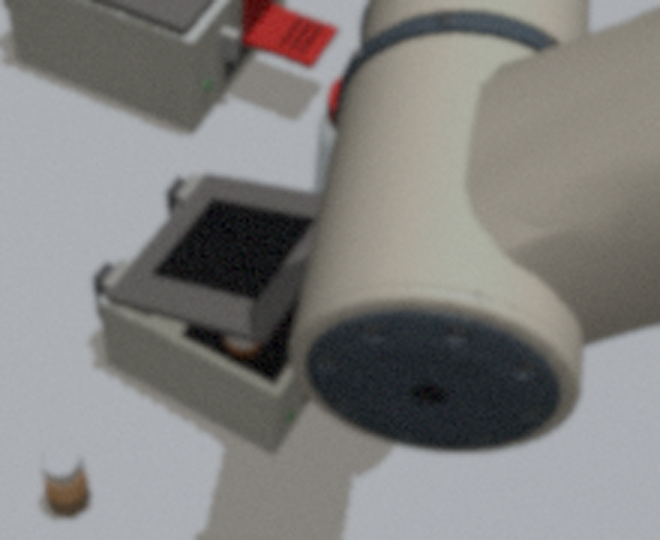

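The latch let go and the lid is rising (crop (220,260)). Backing off and up, then checking.

```bash
python3 -m creep '[1,0,0,8,0, 1,-20,-4,10,0, 1,-20,-4,25,0, 1,0,0,35,0, 1,0,0,25,0, 1,0,0,0,0, 1,0,0,0,0]'
python3 - <<'E'
from h import *
s=env.read_state();t=s["tool_pos"]-np.array([.549,.095,0]);a=np.radians(10.6);print(s["time_s"],t[0]*np.cos(a)+t[1]*np.sin(a),-t[0]*np.sin(a)+t[1]*np.cos(a),t[2],s["wrist_force"])
c,sn=np.cos(a),np.sin(a)
W=lambda x,y,z:[.549+c*x-sn*y,.095+sn*x+c*y,z]
for n in("top","side"):
    p=eyes.snapshot(n)
    print(n,[np.round(r["centre"]) .tolist()+[r["conf"]] for r in models.search_frame(p,"lid_edge")[:3]])
    for th in(.6,.74,.9): print(th,proj(p,W(.065-.13*np.cos(th),0,.084+.13*np.sin(th))))
f=p["frame"][140:320,200:420]
cv2.imwrite("pics/c4.png",cv2.resize(f,None,fx=3,fy=3,interpolation=cv2.INTER_CUBIC))
E
```

```text
time_s: 4.5
tool_pos: [0.3921, 0.0651, 0.1493]
ee_rot: [[0.983, 0.184, -0.001], [0.184, -0.983, 0.0], [-0.001, -0.001, -1.0]]
wrist_force: [-0.3, 0.3, -0.2]
opening: 0.0
gripper_force: 0.0
4.5 -0.15975986020798333 -0.0005646069738735326 0.1493377396685715 [-0.27825708  0.25856716 -0.17332679]
top [[152.0, 319.0, 0.94], [333.0, 107.0, 0.55]]
0.6 [260.42337531 242.56607936]
0.74 [259.05250199 237.0562313 ]
0.9 [257.25632721 229.56203222]
side [[284.0, 382.0, 0.86], [245.0, 120.0, 0.69], [274.0, 216.0, 0.63]]
0.6 [300.04933655 218.09408378]
0.74 [295.09966732 210.75789794]
0.9 [288.19638775 202.42301501]
```

View pics/c4.png

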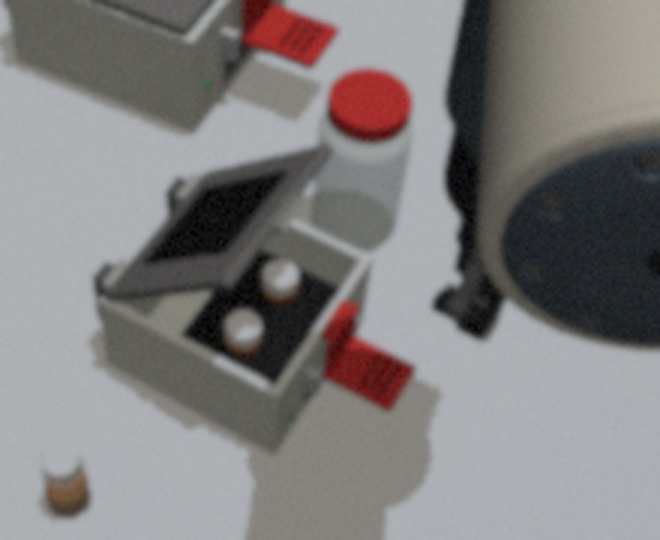

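The lid stands at about 0.74 (edge at crop (280,215), where the prediction for 0.74 falls), the tab has sprung back, and the vials and jar are untouched. Now I push it over with the shut fingers, following the arc.

```bash
python3 -m creep '[1,33,6,0,0, 1,33,6,0,0, 1,32,6,0,0, 1,12,2.3,6,0, 1,12,2.3,6,0, 1,12,2.3,6,0, 1,12,2.3,5,0, 1,12,2.3,5,0, 1,12,2.3,5,0]'
python3 - <<'E'
from h import *
s=env.read_state();t=s["tool_pos"]-np.array([.549,.095,0]);a=np.radians(10.6);print(s["time_s"],t[0]*np.cos(a)+t[1]*np.sin(a),-t[0]*np.sin(a)+t[1]*np.cos(a),t[2],s["wrist_force"])
p=eyes.snapshot("side")
f=p["frame"][120:300,190:410]
cv2.imwrite("pics/c5.png",cv2.resize(f,None,fx=3,fy=3,interpolation=cv2.INTER_CUBIC))
E
```

```text
time_s: 5.6
tool_pos: [0.5626, 0.0968, 0.1812]
ee_rot: [[0.983, 0.184, -0.003], [0.184, -0.983, -0.001], [-0.003, 0.001, -1.0]]
wrist_force: [-0.9, -0.9, -0.7]
opening: -0.004
gripper_force: 0.2
5.6 0.01365678268464976 -0.0007339247548230547 0.18122155073976026 [-0.94239039 -0.88024516 -0.68557145]
```

View pics/c5.png

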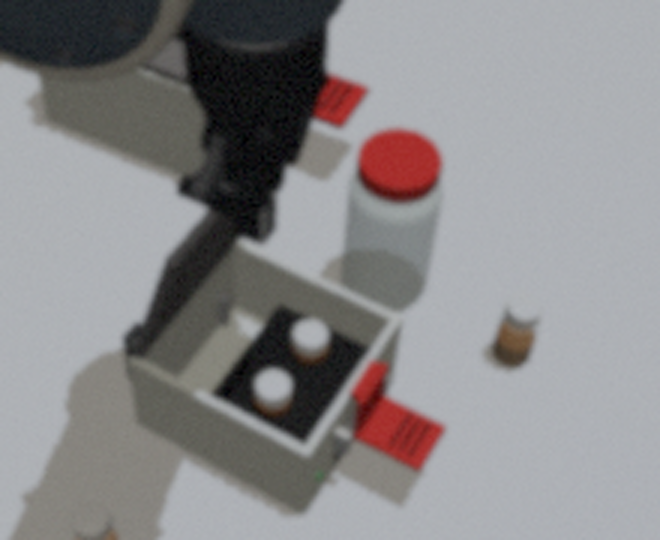

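The lid is near 1.3, following the fingers (contact at crop (240,215)). Continuing past upright, then easing off.

```bash
python3 -m creep '[1,12,2.2,2,0, 1,12,2.2,2,0, 1,12,2.2,2,0, 1,10,1.8,0,0, 1,10,1.8,0,0, 1,8,1.5,0,0, 1,0,0,0,0, 1,0,0,0,0]'
python3 -m creep '[1,-20,-4,0,0, 1,-35,-6.5,0,0, 1,-40,-7.4,10,0, 1,-40,-7.4,10,0, 1,-40,-7.4,10,0, 1,-40,-7.4,0,0, 1,0,0,0,0, 1,0,0,0,0, 1,0,0,0,0, 1,0,0,0,0, 1,0,0,0,0, 1,0,0,0,0]'
python3 -m creep '[1,0,0,0,0, 1,0,0,0,0, 1,0,0,0,0, 1,0,0,0,0, 1,0,0,0,0, 1,0,0,0,0, 1,0,0,0,0, 1,0,0,0,0, 1,0,0,0,0, 1,0,0,0,0, 1,0,0,0,0, 1,0,0,0,0]'
python3 - <<'E'
from h import *
p=eyes.snapshot("side")
a=np.radians(10.6);c,sn=np.cos(a),np.sin(a)
W=lambda x,y,z:[.549+c*x-sn*y,.095+sn*x+c*y,z]
for th in(1.57,1.75,1.9): print(th,[np.round((proj(p,W(.065-.13*np.cos(th),y,.084+.13*np.sin(th)))-[190,100])*3) for y in(-.064,.064)])
f=p["frame"][100:300,190:410]
cv2.imwrite("pics/c6.png",cv2.resize(f,None,fx=3,fy=3,interpolation=cv2.INTER_CUBIC))
E
```

```text
time_s: 6.45
tool_pos: [0.6264, 0.1086, 0.1877]
ee_rot: [[0.983, 0.184, -0.001], [0.184, -0.983, -0.0], [-0.001, 0.0, -1.0]]
wrist_force: [-0.5, -0.4, 0.0]
opening: -0.001
gripper_force: 0.0
time_s: 7.65
tool_pos: [0.4121, 0.0687, 0.2179]
ee_rot: [[0.983, 0.184, -0.001], [0.184, -0.983, -0.001], [-0.001, 0.0, -1.0]]
wrist_force: [-0.1, -0.3, 0.3]
opening: -0.001
gripper_force: 0.0
time_s: 8.85
tool_pos: [0.4117, 0.0686, 0.2183]
ee_rot: [[0.983, 0.184, 0.0], [0.184, -0.983, 0.0], [0.0, 0.0, -1.0]]
wrist_force: [-0.6, -0.2, 0.3]
opening: -0.004
gripper_force: 0.0
1.57 [array([238., 162.]), array([120., 291.])]
1.75 [array([208., 151.]), array([ 88., 278.])]
1.9 [array([184., 146.]), array([ 64., 271.])]
```

View pics/c6.png

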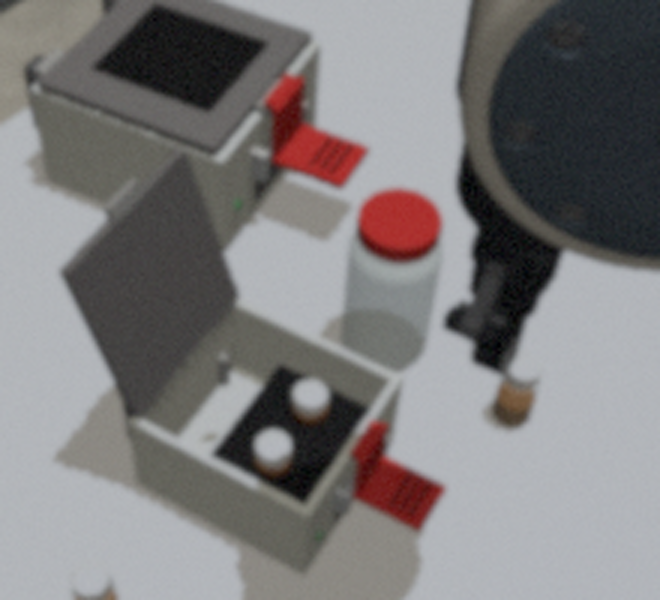

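The lid's top corners are at crop (185,155) and (63,271), matching the 1.9 prediction (fully open). The jar and both vials are standing. I'll wait briefly to confirm it has stopped moving, then hand in.

```bash
cat > a.py <<'E'
from h import *
p=eyes.snapshot("side"); np.save("a.npy",p["frame"])
E
python3 a.py; python3 -m creep '[1,0,0,0,0, 1,0,0,0,0, 1,0,0,0,0, 1,0,0,0,0, 1,0,0,0,0, 1,0,0,0,0, 1,0,0,0,0, 1,0,0,0,0, 1,0,0,0,0, 1,0,0,0,0]' | head -1
python3 - <<'E'
from h import *
b=eyes.snapshot("side")["frame"].astype(float);a=np.load("a.npy").astype(float)
d=abs(cv2.GaussianBlur(a,(5,5),0)-cv2.GaussianBlur(b,(5,5),0))[145:250,200:280].max(); print(d)
if d<15: print(env.close_job())
E
```

```text
time_s: 9.95
3.609375
the job is handed in; nothing more can be done
None
```

I handed the job in at about 10 s. The smallest reader is unlatched with its lid resting fully open at its stop, the arm is clear, and the jar and both loose vials are standing untouched.

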